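# Clamp a ceramic test bar with the knurled thumbscrew

### The job

Clamp the long ceramic test bar for its bending test: lay it in the guide of the specimen clamp, slide it gently under the bridge until its end is home against the end stop, and let go of it. Then do up the knurled thumbscrew clockwise until its pad seats on the bar and you feel the resistance clearly rise, and stop there, finger-tight, because the bar is brittle and cracks if it is rammed into the stop or overtightened. Leave the other things on the bench where they are, and take your hand away.

Things in the scene. Friction and masses are not known exactly. Their poses are not given: they have to be found in the camera images.
- bar: The test bar: a plain buff ceramic bar, 120 mm long, 30 wide, 10 thick (all sizes in mm), about 140 g, lying flat and loose on the bench to one side of the clamp, the only whole bar on the open bench. Origin at its centre, x along its length, z through its thickness (origin 5 above what it lies on). Either end may go in first.
- clamp: The specimen clamp, bolted down: grey base 90 mm long (x -52 to +38), 92 wide, 20 high, bolting ears at both sides (132 over all, 9 high), a guide channel on its top, a steel bridge over it. Origin at bench level below the screw axis; +x is the way the bar slides in, z up. Bridge x -12 to +12, y -40 to +40, underside 48 and top 62 above the bench; round the screw a bush 22 across, 4 high.
- guide_mouth (a point): Middle of the guide's open front end, on the channel floor: clamp x -52, y 0, 20 mm above the bench; axes as the clamp. Steel rails 6 high guide the bar: from 20 behind this point to the end stop they stand 32 apart; over these first 20 they flare out to a mouth about 48 wide. With the bar home, 46 of it overhangs in front of this point, free at both sides and below.
- end_stop: Steel end stop at the far end of the guide, fixed to the clamp: a block 12 mm thick, 56 wide, 14 high. Origin in the middle of the lower edge of its bearing face, on the channel floor (clamp x +22, 20 above the bench); axes as the clamp, the face looks to -x. With the bar home its centre is at x -60, y within the guide's play of 1 of 0, z +5 from here.
- thumbscrew: Knurled steel thumbscrew upright through the bridge, right-hand thread, 4 mm a turn: clockwise from above lowers it. Origin on its axis, at the centre of the knurled head, a disc 30 across, 14 high; under it a collar 18 across, 6 high, and a stem 12 across. The head's centre is about 30 above the bridge's top. It turns lightly (about 0.03 N m) until its pad seats. Its starting angle differs.
- screw_foot_rest (a point): The middle of the channel floor straight below the thumbscrew's pressure pad, a disc 26 mm across on its lower end. At the start the pad clears the top of a bar lying here by some 1.4 to 3.3 mm, a third to five sixths of a turn; it varies. Once it bears, each further radian adds roughly 15 N of clamping force and 0.1 N m of torque. It stays tight when let go.
- offcut: A broken end of another bar, buff, about 46 mm long, 30 wide, 10 thick, lying loose on the bench on the other side of the clamp; to be left alone. Origin near its middle.
- beaker: A small glass beaker, 52 across and 70 high, to be left alone. Origin at the centre of its underside.
- hex_key: An L-shaped hex key, 90 by 28, 5 thick, lying on the bench; to be left alone.
- caliper: A 200 long caliper lying on the bench, to be left alone.
- crucible: A small white crucible, 34 across and 28 high, to be left alone. Origin at the centre of its underside.
- jar: A sample jar with a white lid, 52 across and 65 high, to be left alone. Origin at the centre of its underside.
- bottle: A tall amber bottle, 84 across and 230 high, to be left alone. Origin at the centre of its underside.
There are look-alikes about, which are no part of the job. Several things have the shape of the clamp; the one meant has the colours described above.

How it is judged (in metres and radians):
On the way, in this order (a step that is already met when the one before it is completed fails the run):
1. the bar lies flat in the guide, home against the end stop, let go, with the screw's pad still clear of it (x of bar in the frame of end_stop between -0.0625 and -0.0575 m and y of bar in the frame of end_stop between -0.003 and 0.003 m and z of bar in the frame of end_stop between 0.002 and 0.008 m and angle between the x axis of bar and the x axis of end_stop, either way round below 0.06 rad and contact force between thumbscrew and bar below 0.5 N and contact force between the fingers and bar below 0.1 N), for 0.2 s.
2. the thumbscrew has been turned down until its pad bears firmly on the bar (x of bar in the frame of end_stop between -0.0625 and -0.0575 m and y of bar in the frame of end_stop between -0.003 and 0.003 m and z of bar in the frame of end_stop between 0.002 and 0.008 m and angle between the x axis of bar and the x axis of end_stop, either way round below 0.06 rad and contact force between thumbscrew and bar above 8 N), for 0.2 s.
At the end, for the whole second after the job is handed in: The bar lies flat in the guide with its end within 2.5 mm of the end stop, within 3 mm of the guide's middle and within 0.06 rad of its direction; the pad of the thumbscrew presses on it with 8 to 35 N; bar and thumbscrew are at rest (all of step 2 and contact force between thumbscrew and bar below 35 N and linear speed of bar below 0.01 m/s and angular speed of thumbscrew below 0.05 rad/s); the robot touches nothing.
It fails at once if the screw is overtightened: its pad presses on the bar with more than 35 N (contact force between thumbscrew and bar above 35 N).
It fails at once if the bar is rammed into the end stop with more than 30 N (contact force between bar and end_stop above 30 N).
It fails at once if one of the other things on the bench is shifted by more than 30 mm (distance of any of offcut, beaker, hex_key, caliper, crucible, jar, bottle from where it was at the start of the episode above 0.03 m).
It also fails if it takes over 72 s, if anything falls off the work surface, if the arm or the gripper's body presses on something with over 40 N, if the wrist force passes 120 N, or if a joint passes its speed limit or range.

### The arm

A 6-joint arm with a two-finger parallel gripper is mounted at the origin on the work surface. World frame = base frame: x ahead of the robot, y to its left, z up, the work surface at z = 0. Lengths are in mm, angles in rad, forces in N, time in s.
With the tool pointing down it reaches from about 300 to 775 mm from the base axis. Payload 14.6 kg.
Tool frame: the origin (TCP) lies between the finger pads; the fingertips stand 11 mm ahead of it and the grasp point (between the pads) lies 8 mm behind it; z points along the fingers, y is the direction in which the jaws open and shut (so a half turn about z gives the same grasp; the last joint's range is limited). The gripper opens to 94 mm and grips with 3 to 60 N. Pads are 16 mm wide; open, the fingers measure 119 mm over their backs; the gripper's body (75 mm by 177 mm) begins 78 mm behind the grasp point.
Start: joints at [1.171, 0.3, 1.521, -0, 1.321, -0.067], TCP at [179.677, 519.813, 216.446] pointing down, gripper open.
Joint ranges: [-3.03, 3.03], [-0.79, 2.21], [0.23, 2.52], [-1.04, 4.18], [0, 3.07], [-2.55, 2.55]. Speed limits (rad/s): [2.22, 2.22, 2.57, 3.14, 3.14, 3.14].

### API

Orientations are given as [roll, pitch, yaw] about the fixed x, y, z axes, in that order (R = Rz(yaw) Ry(pitch) Rx(roll)).
In Python, from cell import * gives the robot as it stands.
- The arm moves only by the tool arm_command, never from a script. Its argument "deltas" is a list of rows, each an object with "xyz": the shift along the world's x, y, z in m, a list of three; "turn": the turn, a rotation vector about the world's x, y, z in rad, a list of three. A call has 1 to 12 rows; each row shifts and turns the commanded pose from where the row before left it; what a row does not reach is not made up. A row lasts 1/8 s, in which the tool goes at most 62.5 mm and 10.7 degrees, less where a joint would pass 70% of its speed; a pose out of reach is approached as far as the arm can. A call with a gripper value outside its range is refused whole. "gripper" is the closure, from 0 (fully open) to 1 (shut), set as the call begins (left out, the last holds). The fingers move at their own pace and stop on an object; "force" is the grip in N (left out, the last holds). Time passes only in rows, so rows that do not move let the fingers close. It gives the time, the measured TCP pose, the force and the opening at its end, in the units of the state.
- read_state(): the state, without advancing time (a new reading comes with each control period).
- camera(name): name is "side" or "top"; returns a dict with "color" (384x512x3 uint8, red, green, blue), "fx", "fy", "cx", "cy" (pixels), "k1" (the pictures are not rectified: a ray, as slopes to the right and down, at radius r is drawn at 1 + k1 r^2 times it, then the intrinsics apply), "rvec" (rotation vector, rad) and "tvec" (3), from world to camera coordinates, as OpenCV has them. Camera axes: x right, y down, z forward; pixel columns grow to the right and rows downward; lengths in mm; the calibration is good to about 2 mm. A picture is of the moment at which its call begins. There is no depth.
- sign_off(): hands the job in, once; it reports no verdict.
The state is a dict: "clock": time; "joints": joint angles; "qd": joint speeds; "effort": joint torques, N m; "eef_pos": TCP position; "eef_rot": TCP orientation; "wrist_force": force on the tool from outside, world axes, zero at the start; "moment": the same for the moment, N m; "finger_gap": finger opening in mm.
Only numpy, scipy, OpenCV 4.12 (cv2) and the standard library are available. Lean on these libraries where they do the work, as an engineer would, in place of code of your own. Each camera call takes 0.05 s, during which the arm holds its last target.

## Working session

There is one attempt and no reset: what is moved stays moved. The work goes in short steps, Python scripts to look and compute and a tool call to move; the robot and the scene stay as the last step left them, time stands still between calls to the robot, and variables do not carry over. Pictures are saved under pics/ and viewed, and the job is handed in when it is done.

Besides the shell and the picture viewer there is one more tool, called after "Emit:" as name(argument=value, ...) on one line, values as JSON. arm_command: Moves the arm, as the interface text tells. Its arguments: {"type":"object","properties":{"deltas":{"type":"array","items":{"type":"object","properties":{"xyz":{"type":"array","items":{"type":"number"}},"turn":{"type":"array","items":{"type":"number"}}}}},"gripper":{"type":"number"},"force":{"type":"number"}},"required":["deltas"]}

```bash
ls; mkdir -p pics; python3 - <<'E'
from cell import *
import cv2
print(read_state())
for n in ("side","top"):
    c=camera(n); cv2.imwrite(f"pics/{n}0.png",c["color"][:,:,::-1])
    print({k:v for k,v in c.items() if k!="color"})
E
```

```text
pics
{'clock': 0.0, 'joints': array([ 1.17138553e+00,  3.00464607e-01,  1.52158575e+00,  3.91265321e-05,
        1.32071884e+00, -6.66064525e-02]), 'qd': array([-0.00128289,  0.00046218,  0.00028094,  0.0024799 ,  0.000896  ,
        0.00077575]), 'effort': array([ 2.53852464e-03, -5.31813526e+01, -3.52729154e+01,  7.09502120e-02,
        2.46710074e-02, -9.68912400e-05]), 'eef_pos': array([179.57894713, 519.58566653, 215.88791873]), 'eef_rot': array([-3.14042124e+00, -1.16121254e-04,  2.80877853e+00]), 'wrist_force': array([-0.77587279, -0.55688875,  0.25901246]), 'moment': array([-0.0452817 , -0.05422727, -0.00898832]), 'finger_gap': 94.17089668741144}
{'fx': 349.33644047911076, 'fy': 349.33644047911076, 'cx': 257.03941639437807, 'cy': 189.6618982809209, 'k1': -0.05317875500040379, 'rvec': array([ 0.06579079, -2.92961278,  1.12078238]), 'tvec': array([ 568.05800667,  136.95893175, 1009.4908663 ])}
{'fx': 391.0904669664073, 'fy': 391.0904669664073, 'cx': 256.600516596987, 'cy': 191.3760058612248, 'k1': -0.13709764956147322, 'rvec': array([ 2.14109694, -2.12336168,  0.19877072]), 'tvec': array([-124.5867293 ,  569.78333044, 1241.05089654])}
```

View pics/side0.png

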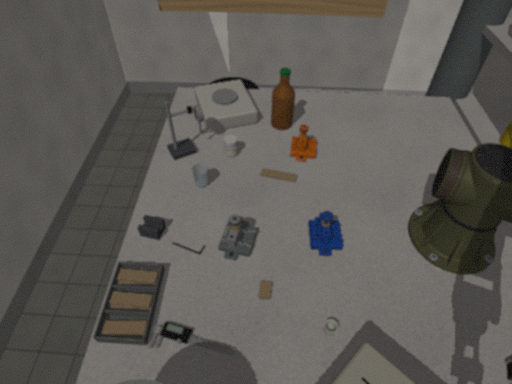

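View pics/top0.png

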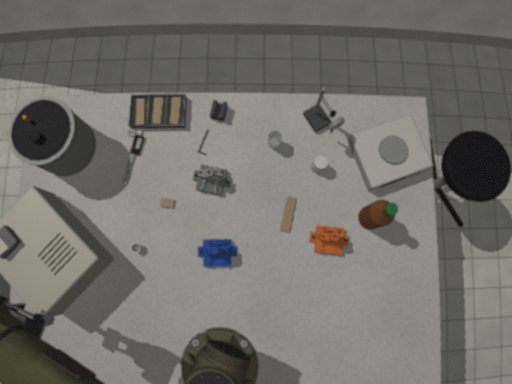

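The side view shows the grey clamp at about (238,237), the blue look-alike at (326,232) and the orange one at (303,147). The whole bar is at (279,175), with the offcut at (265,290). In the top view the grey clamp is at (212,180), the bar at (288,214) and the offcut at (167,203). The bars in the dark rack aren't on the open bench. Next are enlarged crops to confirm.

```bash
cat > h.py <<'E'
import numpy as np, cv2
from cell import *
def rays(c,px):
    px=np.asarray(px,float).reshape(-1,2)
    d=(px-[c["cx"],c["cy"]])/[c["fx"],c["fy"]]
    u=d.copy()
    for _ in range(30):
        u=d/(1+c["k1"]*(u**2).sum(1,keepdims=True))
    R=cv2.Rodrigues(np.array(c["rvec"]))[0]; t=np.array(c["tvec"])
    o=-R.T@t
    v=np.c_[u,np.ones(len(u))]@R
    return o,v/np.linalg.norm(v,axis=1,keepdims=True)
def onplane(c,px,z):
    o,v=rays(c,px); s=(z-o[2])/v[:,2]
    return o+s[:,None]*v
def proj(c,P):
    P=np.asarray(P,float).reshape(-1,3)
    R=cv2.Rodrigues(np.array(c["rvec"]))[0]
    q=P@R.T+np.array(c["tvec"]); u=q[:,:2]/q[:,2:]
    u=u*(1+c["k1"]*(u**2).sum(1,keepdims=True))
    return u*[c["fx"],c["fy"]]+[c["cx"],c["cy"]]
def tri(c1,p1,c2,p2):
    o1,v1=rays(c1,p1);o2,v2=rays(c2,p2)
    out=[]
    for a,b in zip(v1,v2):
        A=np.stack([a,-b],1); s=np.linalg.lstsq(A,o2-o1,rcond=None)[0]
        x=o1+s[0]*a;y=o2+s[1]*b; out.append(np.r_[(x+y)/2,np.linalg.norm(x-y)])
    return np.array(out)
def crop(c,x0,y0,w,h,k,name):
    im=cv2.resize(c["color"][y0:y0+h,x0:x0+w,::-1],None,fx=k,fy=k,interpolation=cv2.INTER_CUBIC)
    for i in range(0,w,10):
        cv2.line(im,(i*k,0),(i*k,6),(0,255,0),1); cv2.putText(im,str(x0+i),(i*k+1,16),0,.35,(0,255,0),1)
    for j in range(0,h,10):
        cv2.line(im,(0,j*k),(6,j*k),(0,255,0),1); cv2.putText(im,str(y0+j),(8,j*k+4),0,.35,(0,255,0),1)
    cv2.imwrite(name,im)
E
python3 - <<'E'
from h import *
s=camera("side");t=camera("top")
np.savez("cam.npz",s=s,t=t)
crop(s,205,200,65,65,9,"pics/s_clamp.png")
crop(t,180,150,65,60,9,"pics/t_clamp.png")
for c,(x0,y0,x1,y1) in ((s,(255,165,302,186)),(t,(275,190,302,236)),(s,(255,275,280,305)),(t,(155,192,180,214))):
    sub=c["color"][y0:y1,x0:x1].astype(int)
    m=((sub[...,0]-sub[...,2])>25).astype(np.uint8)
    cn=max(cv2.findContours(m,cv2.RETR_EXTERNAL,cv2.CHAIN_APPROX_NONE)[0],key=cv2.contourArea)
    M=cv2.moments(m,True); r=cv2.minAreaRect(cn)
    cen=(x0+M["m10"]/M["m00"],y0+M["m01"]/M["m00"])
    box=cv2.boxPoints(r)+[x0,y0]
    print(m.sum(),cen,onplane(c,[cen],10).round(1),"\n",box.round(1).tolist(),"\n",onplane(c,box,10).round(1).tolist())
    # long-axis direction from contour moments
    ys,xs=np.nonzero(m); P=onplane(c,np.c_[xs+x0,ys+y0],10)[:,:2]
    w,V=np.linalg.eigh(np.cov(P.T)); print("L",np.sqrt(12*w),"ang",np.arctan2(V[1,1],V[0,1]))
E
```

```text
236 (278.4491525423729, 174.46186440677965) [[ 506.6 -217.2   10. ]] 
 [[260.6, 175.3], [261.8, 168.1], [296.4, 173.9], [295.2, 181.0]] 
 [[565.4, -210.4, 10.0], [562.5, -244.1, 10.0], [447.1, -222.9, 10.0], [452.1, -190.1, 10.0]]
L [ 31.60829995 114.0716289 ] ang 2.941378436175309
290 (287.61724137931037, 213.77241379310345) [[ 502.2 -225.7   10. ]] 
 [[279.9, 229.7], [287.0, 195.9], [295.3, 197.7], [288.2, 231.5]] 
 [[448.0, -199.4, 10.0], [563.3, -224.0, 10.0], [557.5, -252.4, 10.0], [442.3, -227.4, 10.0]]
L [ 28.45349309 116.82689632] ang 2.930857797261255
184 (264.7391304347826, 289.7717391304348) [[541.2 193.9  10. ]] 
 [[257.9, 297.5], [260.8, 280.5], [271.5, 282.2], [268.6, 299.3]] 
 [[557.7, 215.5, 10.0], [552.2, 168.5, 10.0], [524.5, 172.2, 10.0], [530.9, 219.0, 10.0]]
L [27.18936836 46.66804756] ang 1.441140390262964
106 (166.75471698113208, 202.30188679245282) [[537.5 186.2  10. ]] 
 [[160.2, 205.8], [161.2, 197.4], [173.5, 198.9], [172.5, 207.3]] 
 [[525.3, 208.4, 10.0], [554.3, 206.2, 10.0], [549.4, 163.4, 10.0], [520.5, 165.7, 10.0]]
L [29.067972   43.32439583] ang 1.428817071411995
```

View pics/s_clamp.png

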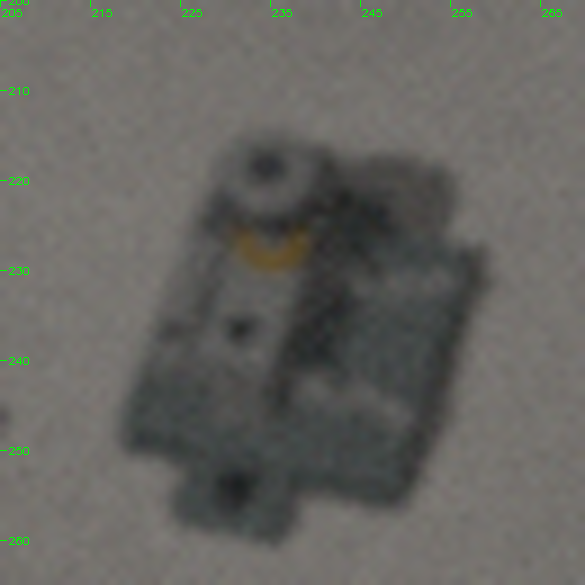

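View pics/t_clamp.png

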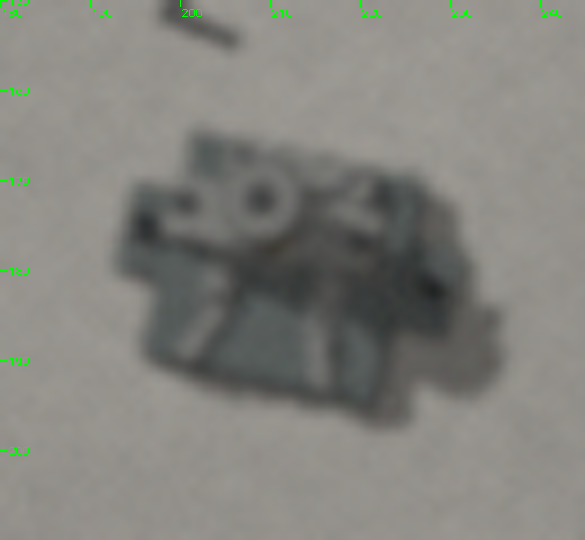

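```bash
python3 - <<'E'
from h import *
s=camera("side");t=camera("top")
for n,c in(("s",s),("t",t)): print(n,"cam at",rays(c,[[0,0]])[0].round())
print("bar",tri(s,[[278.45,174.46]],t,[[287.62,213.77]]).round(1))
print("off",tri(s,[[264.74,289.77]],t,[[166.75,202.3]]).round(1))
print("head hub",tri(s,[[234.3,218.2]],t,[[208.5,172.2]]).round(1))
print("left bolt",tri(s,[[231,254.3]],t,[[195.8,175]]).round(1))
a=onplane(t,[[195.8,175],[227.8,182],[195.5,189.5],[221.5,194.7]],9).round(1);print(a)
crop(s,250,160,60,40,12,"pics/s_bar.png")
crop(t,265,185,50,55,10,"pics/t_bar.png")
crop(t,190,160,45,42,17,"pics/t_clamp2.png")
E
```

```text
s cam at [554. 595. 837.]
t cam at [ 342. -110. 1323.]
bar [[ 5.047e+02 -2.269e+02 -3.000e-01  2.600e+00]]
off [[540.1 188.6  -1.5   1.8]]
head hub [[626.5  35.7  95.3   4.4]]
left bolt [[635.8  90.6   3.7   1.6]]
[[ 6.338e+02  8.990e+01  9.000e+00]
 [ 6.102e+02 -2.110e+01  9.000e+00]
 [ 5.830e+02  8.910e+01  9.000e+00]
 [ 5.658e+02 -6.000e-01  9.000e+00]]
```

View pics/s_bar.png

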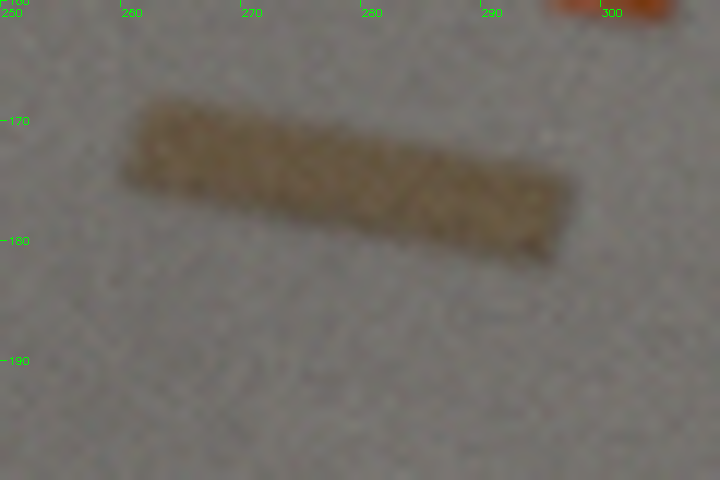

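View pics/t_clamp2.png

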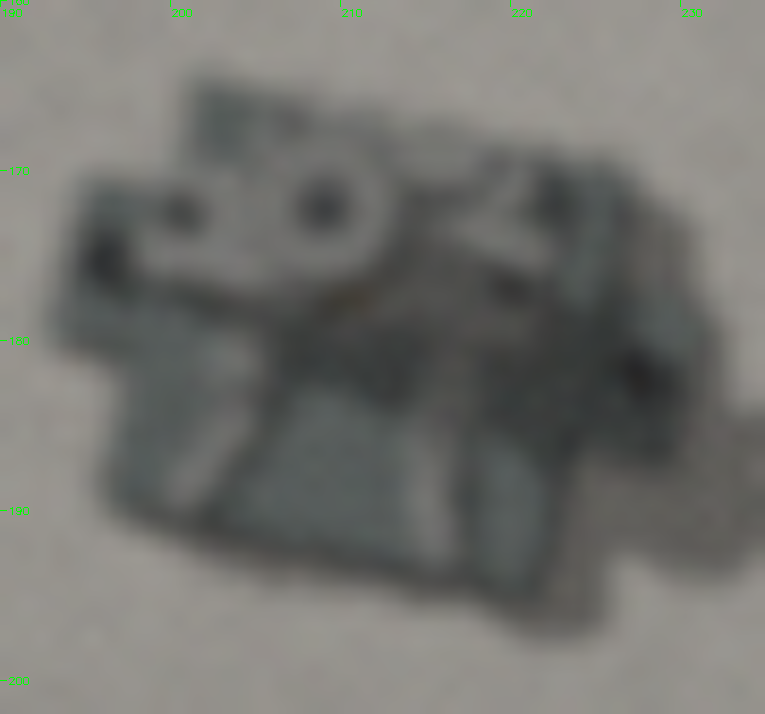

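```bash
python3 - <<'E'
from h import *
def edge(c,p,q,half=3.0,sign=None):
    g=cv2.GaussianBlur(c["color"].astype(np.float32).mean(2),(0,0),0.6)
    p=np.array(p,float);q=np.array(q,float);d=(q-p)/np.linalg.norm(q-p);n=np.array([-d[1],d[0]])
    o=np.arange(-half,half+.01,.1);pts=[]
    for s in np.arange(0,np.linalg.norm(q-p),.5):
        L=p+d*s+n*o[:,None]
        v=cv2.remap(g,L[:,0].astype(np.float32)[None],L[:,1].astype(np.float32)[None],cv2.INTER_CUBIC)[0]
        gr=np.gradient(v)*(sign or 1); gr=np.abs(gr) if sign is None else np.clip(gr,0,None)
        k=gr.argmax(); pts.append(p+d*s+n*o[k])
    pts=np.array(pts,np.float32)
    vx,vy,x,y=cv2.fitLine(pts,cv2.DIST_HUBER,0,.01,.01).ravel()
    l=np.array([vx,vy]);l*=np.sign(l@d)
    r=(pts-[x,y])@np.array([-vy,vx]); a=np.array([x,y])
    return a+l*((p-a)@l),a+l*((q-a)@l),np.median(abs(r))
s=camera("side");t=camera("top")
for nm,c,p,q,z in (("top front bottom",t,(199,191.5),(219,196.3),0),("top left base",t,(196.8,188),(198,182),20),
  ("top ear left end",t,(193.3,179.5),(195,172),9),
  ("side front",s,(250,253.5),(257,233),0),("side front20",s,(250,253.5),(257,233),20),
  ("side left face R",s,(238.5,254),(249,256),0),("side left L",s,(219,250),(225,251.5),0),
  ("side back",s,(219,247),(224,233),20),("side bridge front",s,(236,246),(240,230),62),("top bridge front",t,(200,176.3),(204,177.3),62)):
    a,b,r=edge(c,p,q); P=onplane(c,[a,b],z)[:,:2]; v=P[1]-P[0]
    print(nm,a.round(2),b.round(2),"res",r.round(2),P.round(1).tolist(),"ang",np.arctan2(v[1],v[0]).round(3), "mod90",((np.arctan2(v[1],v[0])+np.pi/4)%(np.pi/2)-np.pi/4).round(3))
E
```

```text
top front bottom [198.99 191.54] [219.07 196.  ] res 0.23 [[577.6, 78.1], [562.7, 8.4]] ang -1.781 mod90 -0.21
top left base [196.02 188.  ] [196.02 182.  ] res 0.0 [[586.2, 85.8], [607.0, 86.6]] ang 0.036 mod90 0.036
top ear left end [192.07 179.09] [194.48 171.83] res 0.27 [[619.3, 102.3], [645.0, 94.9]] ang -0.279 mod90 -0.279
side front [251.14 253.86] [257.67 233.21] res 0.31 [[581.5, 84.0], [566.2, 14.1]] ang -1.786 mod90 -0.216
side front20 [251.14 253.86] [257.67 233.21] res 0.31 [[580.8, 96.2], [565.9, 28.0]] ang -1.786 mod90 -0.216
side left face R [238.38 254.74] [248.93 256.42] res 0.27 [[616.5, 88.5], [587.1, 92.4]] ang 3.01 mod90 -0.132
side left L [219.06 249.77] [225.03 251.41] res 0.09 [[671.5, 75.2], [654.4, 79.7]] ang 2.888 mod90 -0.254
side back [217.66 246.48] [223.01 232.62] res 0.28 [[673.7, 77.3], [663.9, 30.7]] ang -1.779 mod90 -0.208
side bridge front [234.43 245.64] [238.07 229.56] res 0.49 [[624.2, 99.2], [618.6, 47.8]] ang -1.679 mod90 -0.108
top bridge front [200.61 175.01] [204.27 176.73] res 0.45 [[622.2, 65.8], [616.5, 53.5]] ang -2.006 mod90 -0.435
```

View pics/t_bar.png

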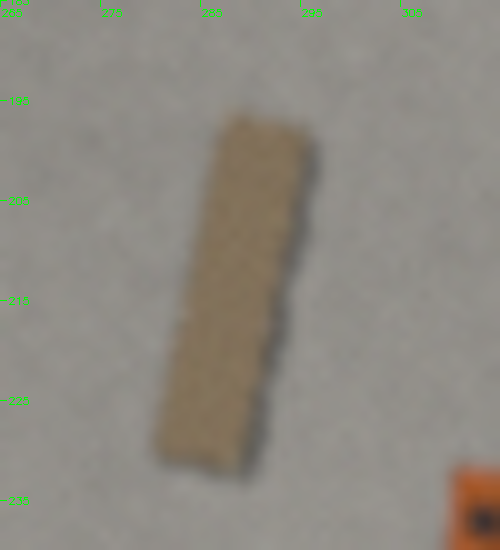

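I have one mismatch to watch: the cameras differ by about 5 mm at bench level, with a triangulated bar z of −0.3 where about 5 is expected. The jaws will take up that much.

- **Bar:** centre about (504,−225), yaw −0.206. It is the only whole bar on the open bench, confirmed in both crops.
- **Clamp:** the grey one with grey-green base and steel bridge, origin about (624,36). Four edge and bolt estimates put its yaw at about −0.211. Its mouth faces the robot.

I'll move above the bar's near end.

Emit:
arm_command(deltas=[{"xyz": [0.0206,-0.0526,0],"turn": [0,0,0.0087]},{"xyz": [0.0206,-0.0526,0],"turn": [0,0,0.0087]},{"xyz": [0.0206,-0.0526,0],"turn": [0,0,0.0087]},{"xyz": [0.0206,-0.0526,0],"turn": [0,0,0.0087]},{"xyz": [0.0206,-0.0526,-0.01],"turn": [0,0,0.0087]},{"xyz": [0.0206,-0.0526,-0.01],"turn": [0,0,0.0087]},{"xyz": [0.0206,-0.0526,-0.01],"turn": [0,0,0.0087]},{"xyz": [0.0206,-0.0526,-0.01],"turn": [0,0,0.0087]},{"xyz": [0.0206,-0.0526,-0.01],"turn": [0,0,0.0087]},{"xyz": [0.0206,-0.0526,-0.01],"turn": [0,0,0.0087]},{"xyz": [0.0206,-0.0526,-0.01],"turn": [0,0,0.0087]},{"xyz": [0.0206,-0.0526,-0.01],"turn": [0,0,0.0087]}], gripper=0, force=20)

```text
clock: 1.9
eef_pos: [427.3, -113.4, 136.3]
eef_rot: [-3.142, 0.001, 2.913]
wrist_force: [0.2, 1.4, 1.4]
finger_gap: 94.0
```

Emit:
arm_command(deltas=[{"xyz": [0.0137,-0.0347,-0.015],"turn": [0,0,0.01]},{"xyz": [0.0137,-0.0347,-0.02],"turn": [0,0,0.01]},{"xyz": [0.0136,-0.0347,-0.02],"turn": [0,0,0]},{"xyz": [0,0,0]}])

```text
validation failed for argument at $.de...
```

```bash
python3 - <<'E'
from h import *
s=camera("side");t=camera("top");st=read_state();print(st["eef_pos"],st["eef_rot"],st["joints"].round(3))
p=st["eef_pos"]
print("tips px s/t",proj(s,[p+[0,0,-11]]),proj(t,[p+[0,0,-11]]))
a=cv2.resize(s["color"][130:210,235:325,::-1],None,fx=7,fy=7,interpolation=cv2.INTER_CUBIC);cv2.imwrite("pics/s2.png",a)
crop(t,255,170,70,75,8,"pics/t2.png")
E
```

```text
[ 427.46039376 -115.01590544  135.41750764] [-3.14128874e+00 -9.53128066e-04  2.90947721e+00] [-0.345  0.154  1.904 -0.     1.085 -1.684]
tips px s/t [[308.2528481  173.04244766]] [[254.88739208 233.23984135]]
```

View pics/s2.png

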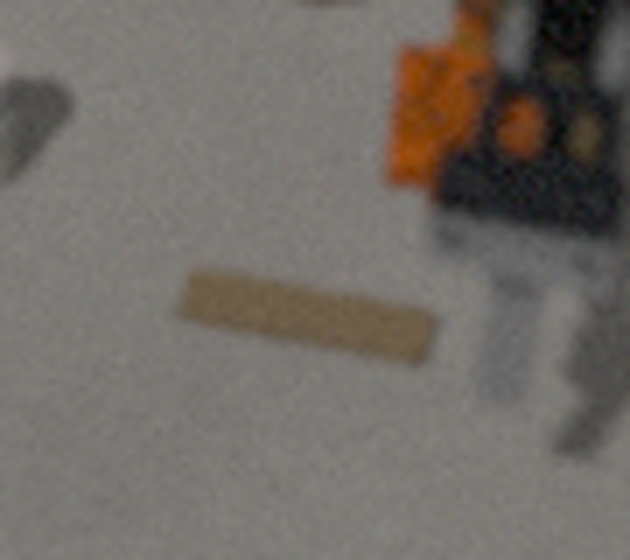

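View pics/t2.png

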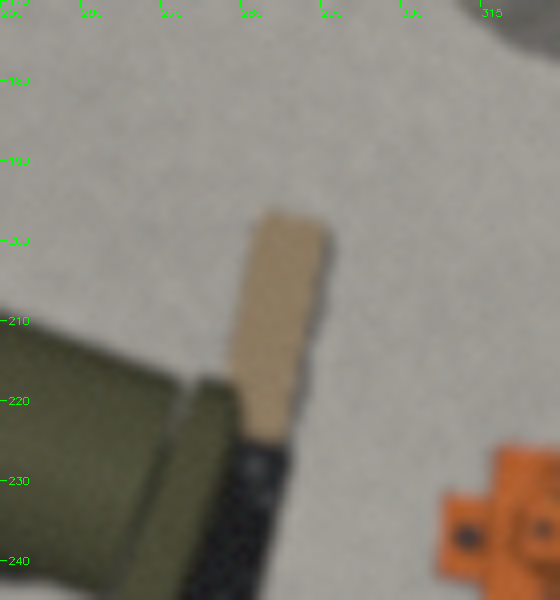

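The last call was refused because one row left out its turn. The side picture shows the +y fingertip at about (306,186), just right of the bar. In the top view the arm covers the bar's near end.

Emit:
arm_command(deltas=[{"xyz": [0.0137,-0.034,-0.015],"turn": [0,0,0.01]},{"xyz": [0.0137,-0.034,-0.02],"turn": [0,0,0.01]},{"xyz": [0.0136,-0.034,-0.02],"turn": [0,0,0.005]},{"xyz": [0,0,0],"turn": [0,0,0]}])

```text
clock: 2.5
eef_pos: [467.6, -214.1, 80.0]
eef_rot: [3.141, -0.002, 2.937]
wrist_force: [0.1, 0.2, -0.6]
finger_gap: 93.8
```

```bash
python3 - <<'E'
from h import *
st=read_state();s=camera("side");t=camera("top");p=st["eef_pos"];print(p,st["eef_rot"])
R=cv2.Rodrigues(np.zeros(3))[0]
yaw=st["eef_rot"][2];y=np.array([np.sin(yaw),-np.cos(yaw),0])
print("pred left fingertip s",proj(s,[p+y*53+[0,0,-11],p+y*47+[0,0,-11],p+y*59+[0,0,-11]]).round(1).tolist())
a=cv2.resize(s["color"][130:210,235:325,::-1],None,fx=8,fy=7,interpolation=cv2.INTER_CUBIC)
crop(s,245,140,70,60,10,"pics/s3.png")
E
```

```text
[ 467.57660042 -214.138001     80.00921803] [ 3.14097130e+00 -2.20417537e-03  2.93660777e+00]
pred left fingertip s [[288.7, 174.1], [289.0, 172.8], [288.3, 175.5]]
```

View pics/s3.png

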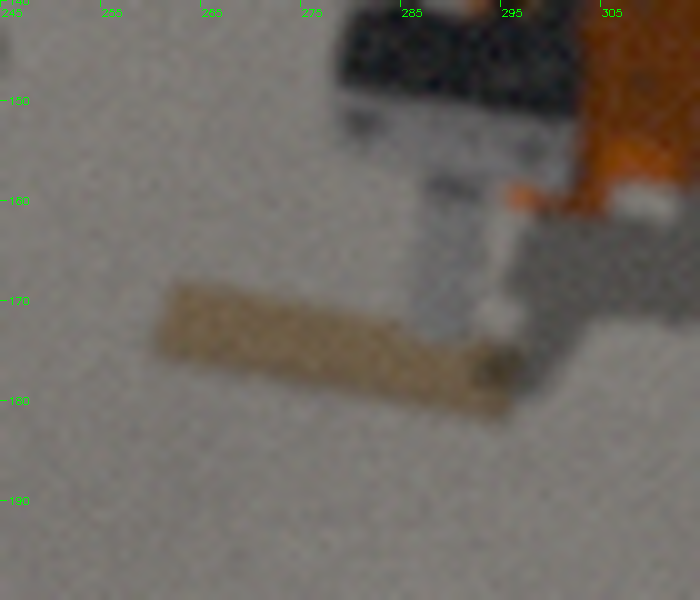

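The fingertip's bottom is at about (289,174), against a prediction of (288.7,174.1), so the side camera agrees with the arm. Descending and gripping.

Emit:
arm_command(deltas=[{"xyz": [0.001,-0.001,-0.025],"turn": [0,0,0]},{"xyz": [0,0,-0.025],"turn": [0,0,0]},{"xyz": [0,0,-0.014],"turn": [0,0,0]},{"xyz": [0,0,-0.003],"turn": [0,0,0]},{"xyz": [0,0,0],"turn": [0,0,0]}])

```text
clock: 3.22
eef_pos: [469.2, -214.3, 15.2]
eef_rot: [-3.141, 0.001, 2.939]
wrist_force: [-0.4, 0.3, 0.7]
finger_gap: 94.0
```

Emit:
arm_command(deltas=[{"xyz": [0,0,0],"turn": [0,0,0]},{"xyz": [0,0,0],"turn": [0,0,0]},{"xyz": [0,0,0],"turn": [0,0,0]},{"xyz": [0,0,0],"turn": [0,0,0]},{"xyz": [0,0,0],"turn": [0,0,0]},{"xyz": [0,0,0],"turn": [0,0,0]},{"xyz": [0,0,0],"turn": [0,0,0]},{"xyz": [0,0,0],"turn": [0,0,0]}], gripper=1, force=20)

```text
clock: 4.22
eef_pos: [468.9, -214.4, 14.4]
eef_rot: [-3.142, -0.0, 2.938]
wrist_force: [-0.6, 0.6, 0.1]
finger_gap: 29.3
```

```bash
python3 - <<'E'
from h import *
t=np.load("cam.npz",allow_pickle=True)["t"].item();s=np.load("cam.npz",allow_pickle=True)["s"].item()
for c in (t,s):
    hsv=cv2.cvtColor(c["color"],cv2.COLOR_RGB2HSV)
    for nm,lo,hi in (("blue",(105,120,40),(130,255,255)),):
        m=cv2.inRange(hsv,lo,hi);ys,xs=np.nonzero(m);P=onplane(c,np.c_[xs,ys],10)
        print(nm,P.min(0).round(),P.max(0).round())
E
```

```text
blue [328. -53.  10.] [412.  71.  10.]
blue [326. -67.  10.] [418.  82.  10.]
```

Emit:
arm_command(deltas=[{"xyz": [0,0,0.01],"turn": [0,0,0]},{"xyz": [0,0,0.03],"turn": [0,0,0]},{"xyz": [0,0,0.035],"turn": [0,0,0]},{"xyz": [0,0,0.035],"turn": [0,0,0]},{"xyz": [0,0,0.025],"turn": [0,0,0]},{"xyz": [0,0,0],"turn": [0,0,0]}], force=30)

```text
clock: 4.97
eef_pos: [469.5, -214.7, 151.3]
eef_rot: [-3.141, 0.003, 2.938]
wrist_force: [0.4, -0.5, -2.0]
finger_gap: 29.5
```

Emit:
arm_command(deltas=[{"xyz": [0.002,0.03,0],"turn": [0,0,0]},{"xyz": [0.002,0.038,0],"turn": [0,0,0]},{"xyz": [0.002,0.038,0],"turn": [0,0,0]},{"xyz": [0.002,0.038,0],"turn": [0,0,0]},{"xyz": [0.002,0.038,0],"turn": [0,0,-0.004]},{"xyz": [0.002,0.038,-0.02],"turn": [0,0,-0.004]},{"xyz": [0.002,0.038,-0.02],"turn": [0,0,0]},{"xyz": [0.001,0.023,-0.02],"turn": [0,0,0]},{"xyz": [0,0,-0.01],"turn": [0,0,0]},{"xyz": [0,0,0],"turn": [0,0,0]}])

```text
clock: 6.22
eef_pos: [483.3, 66.0, 78.5]
eef_rot: [-3.141, -0.002, 2.93]
wrist_force: [0.4, -0.0, -0.7]
finger_gap: 29.1
```

```bash
python3 - <<'E'
from h import *
st=read_state();s=camera("side");t=camera("top");print(st["eef_pos"],st["eef_rot"],st["joints"].round(2))
crop(s,205,190,90,75,8,"pics/s4.png")
crop(t,180,155,65,60,10,"pics/t4.png")
E
```

```text
[483.28879603  66.02123793  78.52727054] [-3.14093114e+00 -1.91529861e-03  2.93009960e+00] [ 0.06  0.33  1.83 -0.    0.98 -1.3 ]
```

View pics/s4.png

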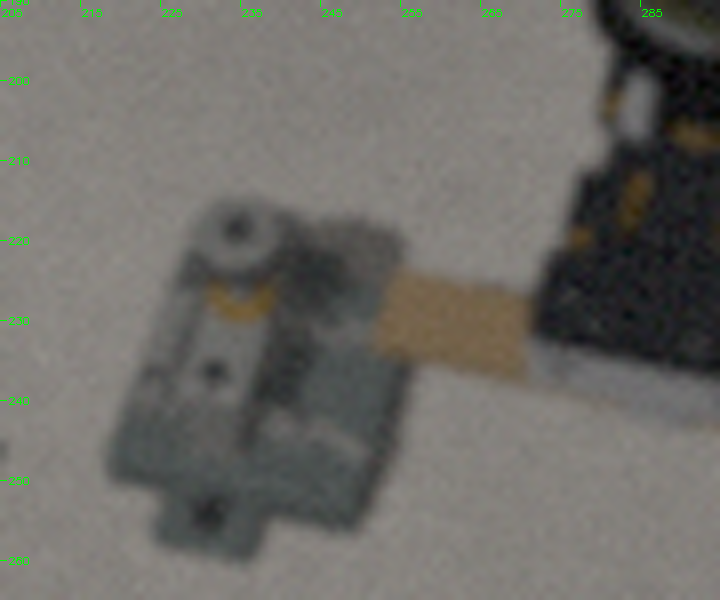

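View pics/t4.png

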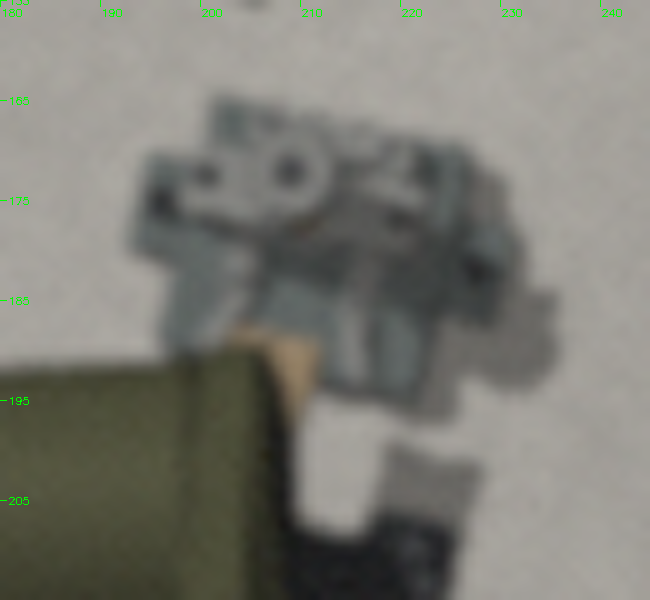

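The bar is held level with its tip at side (252,229) and top (207,188), just short of the mouth. Next is the clamp's centreline from its symmetric features: the bridge screws, ear bolts and head hub.

```bash
python3 - <<'E'
from h import *
d=np.load("cam.npz",allow_pickle=True);t=camera("top");s=camera("side")
def dark(c,x,y,r=2.5):
    g=c["color"].astype(float).mean(2);Y,X=np.mgrid[0:384,0:512];w=np.hypot(X-x,Y-y)<=r
    v=np.where(w,g,np.nan);b=np.nanmax(v);W=np.where(w,np.clip(b-g-0.3*(b-np.nanmin(v)),0,None),0)
    return np.array([(W*X).sum()/W.sum(),(W*Y).sum()/W.sum()])
u=np.array([.9777,-.2099]);v=np.array([.2099,.9777]);O=np.array([624,36])
def rep(n,c,p,z):
    P=onplane(c,[p],z)[0,:2]; print(n,p.round(2),P.round(1),"clamp rel",((P-O)@u).round(1),((P-O)@v).round(1))
rep("s hub",s,dark(s,234,218.3),99);rep("t hub",t,dark(t,208.4,172.2),99)
rep("s bridge L",s,dark(s,231.3,236.3),62)
rep("t bridge L",t,dark(t,200.2,172.3),62);rep("t bridge R",t,dark(t,219.3,177,2),62)
rep("s bolt L",s,dark(s,230.8,254.3),9);rep("t bolt L",t,dark(t,195.6,175.2),9);rep("t bolt R",t,dark(t,227.5,182),9)
rep("s tip",s,np.array([252.2,229.6]),69)
rep("t rail L",t,np.array([201.,189.3]),26);rep("t rail R",t,np.array([215.7,192.3]),26)
rep("s rail L",s,np.array([247.7,247.0]),26)
E
```

```text
s hub [234.25 218.13] [628.4  37.6] clamp rel 4.0 2.5
t hub [208.56 171.71] [625.   35.4] clamp rel 1.2 -0.4
s bridge L [231.31 236.02] [635.   69.5] clamp rel 3.7 35.1
t bridge L [199.82 172.1 ] [632.   68.8] clamp rel 1.0 33.7
t bridge R [219.73 176.7 ] [617.    2.3] clamp rel 0.2 -34.4
s bolt L [230.77 253.73] [636.9  91.8] clamp rel 0.9 57.3
t bolt L [195.93 175.12] [633.4  89.4] clamp rel -2.0 54.2
t bolt R [227.09 182.04] [610.  -18.7] clamp rel -2.2 -56.4
s tip [252.2 229.6] [580.2  51. ] clamp rel -45.9 5.4
t rail L [201.  189.3] [580.7  67.9] clamp rel -49.0 22.1
t rail R [215.7 192.3] [570.9  17.8] clamp rel -48.1 -28.9
s rail L [247.7 247. ] [591.1  78.8] clamp rel -41.2 34.9
```

```bash
python3 - <<'E'
from h import *
s=camera("side")
c=s;im=c["color"].astype(int)
x0,y0,x1,y1=246,215,270,245
m=((im[y0:y1,x0:x1,0]-im[y0:y1,x0:x1,2])>22)
# top and bottom row per column, subpixel by half-level of r-b
rb=cv2.GaussianBlur((im[...,0]-im[...,2]).astype(np.float32),(0,0),.6)
up=[];lo=[]
for x in range(256,270):
    col=rb[212:248,x];h=(np.percentile(col,95)+np.percentile(col,10))/2
    k=np.nonzero(col>h)[0];a,b=k[0],k[-1]
    up.append((x,212+a-1+(h-col[a-1])/(col[a]-col[a-1])));lo.append((x,212+b+(col[b]-h)/(col[b]-col[b+1])))
up=np.array(up);lo=np.array(lo)
fu=np.polyfit(*up.T,1);fl=np.polyfit(*lo.T,1)
st=read_state();p=st["eef_pos"];print(p)
ux=np.array([.9777,-.2099,0]);vy=np.array([.2099,.9777,0])
for droop in (-.04,0,.04):
  for nm,yy,zz,f in(("far top",-15,6.5,fu),("near bot",15,-3.4-0,fl)):
    z0={"far top":-11+3.4*0+6.6-11+11,"near bot":-14.4}[nm]
    z0=-4.4 if nm=="far top" else -14.4
    P=np.array([p+ux*L+vy*yy+[0,0,z0-droop*L] for L in(50,90)]);q=proj(s,P)
    print(droop,nm,"pred",q.round(1).tolist(),"meas rows",np.polyval(f,q[:,0]).round(1))
E
```

```text
[484.20665948  66.05416009  80.02399305]
-0.04 far top pred [[271.2, 225.4], [256.7, 221.9]] meas rows [226.4 223.3]
-0.04 near bot pred [[268.5, 236.5], [253.8, 233.0]] meas rows [236.7 233.4]
0 far top pred [[271.1, 225.8], [256.7, 222.7]] meas rows [226.4 223.3]
0 near bot pred [[268.4, 237.0], [253.8, 233.7]] meas rows [236.7 233.4]
0.04 far top pred [[271.1, 226.3], [256.7, 223.5]] meas rows [226.4 223.3]
0.04 near bot pred [[268.4, 237.4], [253.8, 234.5]] meas rows [236.7 233.4]
```

The bar's image edges match a level bar at the TCP to within about 0.5 px, so it is not drooping. I put the clamp centre at about (626,36.6). The bar is about 1 mm off the centreline, well inside the mouth. Lowering now.

Emit:
arm_command(deltas=[{"xyz": [0.0002,0.001,-0.01],"turn": [0,0,0]},{"xyz": [0,0,-0.015],"turn": [0,0,0]},{"xyz": [0,0,-0.01],"turn": [0,0,0]},{"xyz": [0,0,-0.005],"turn": [0,0,0]},{"xyz": [0,0,-0.002],"turn": [0,0,0]},{"xyz": [0,0,0],"turn": [0,0,0]},{"xyz": [0,0,0],"turn": [0,0,0]}])

```text
clock: 7.35
eef_pos: [484.2, 67.7, 37.7]
eef_rot: [3.141, 0.001, 2.93]
wrist_force: [-0.1, 0.0, -1.3]
finger_gap: 29.6
```

Emit:
arm_command(deltas=[{"xyz": [0.0039,-0.00084,-0.0005],"turn": [0,0,0]},{"xyz": [0.0039,-0.00084,-0.0005],"turn": [0,0,0]},{"xyz": [0.0039,-0.00084,0],"turn": [0,0,0]},{"xyz": [0.0039,-0.00084,0],"turn": [0,0,0]},{"xyz": [0,0,0],"turn": [0,0,0]}])

```text
clock: 7.98
eef_pos: [499.9, 64.2, 36.4]
eef_rot: [3.142, 0.0, 2.93]
wrist_force: [-0.0, 0.3, -1.4]
finger_gap: 29.4
```

```bash
python3 - <<'E'
from h import *
s=camera("side");t=camera("top");st=read_state();print(st["wrist_force"].round(2),st["moment"].round(3))
crop(s,205,195,90,70,8,"pics/s5.png")
crop(t,180,155,65,60,10,"pics/t5.png")
E
```

```text
[-0.06 -0.61  0.1 ] [ 0.092 -0.025 -0.037]
```

View pics/s5.png

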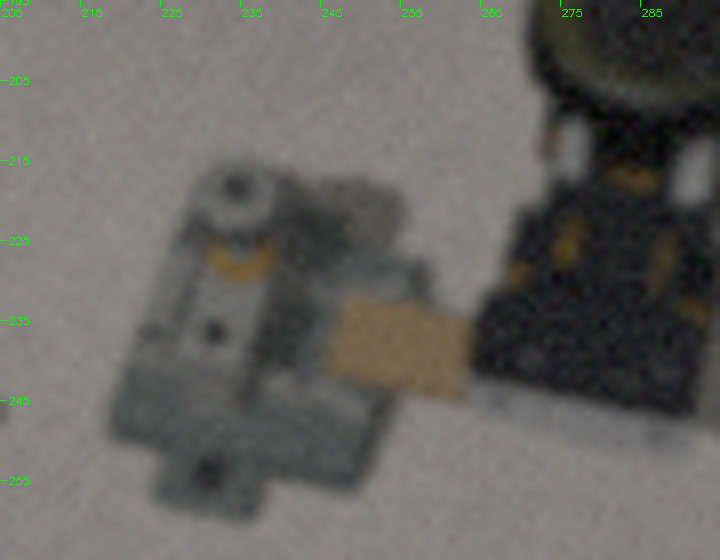

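View pics/t5.png

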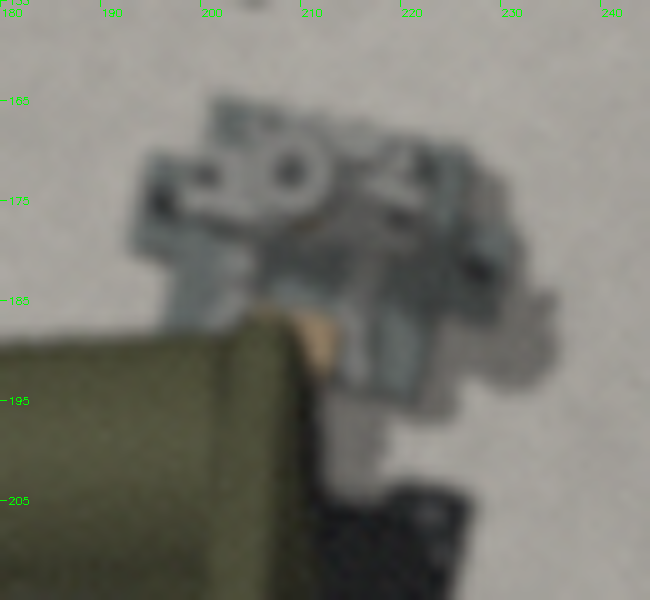

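The bar's tip is at side (246,238) and top (212,187), inside the flare and between the rails, and I feel no contact. Now onto the floor, watching the vertical force.

Emit:
arm_command(deltas=[{"xyz": [0,0,-0.0005],"turn": [0,0,0]},{"xyz": [0,0,-0.0005],"turn": [0,0,0]},{"xyz": [0,0,0],"turn": [0,0,0]}])

```text
clock: 8.45
eef_pos: [499.6, 64.3, 35.4]
eef_rot: [-3.142, -0.0, 2.93]
wrist_force: [-0.7, -0.6, -1.3]
finger_gap: 29.5
```

Emit:
arm_command(deltas=[{"xyz": [0,0,-0.0005],"turn": [0,0,0]},{"xyz": [0,0,-0.0003],"turn": [0,0,0]},{"xyz": [0,0,0],"turn": [0,0,0]}])

```text
clock: 8.82
eef_pos: [499.7, 64.3, 34.7]
eef_rot: [3.142, 0.0, 2.93]
wrist_force: [0.1, 1.6, -1.3]
finger_gap: 29.7
```

Emit:
arm_command(deltas=[{"xyz": [0,0,-0.0004],"turn": [0,0,0]},{"xyz": [0,0,0],"turn": [0,0,0]},{"xyz": [0,0,0],"turn": [0,0,0]}])

```text
clock: 9.2
eef_pos: [499.7, 64.3, 34.3]
eef_rot: [3.142, 0.0, 2.93]
wrist_force: [-0.1, -0.3, -0.7]
finger_gap: 29.3
```

Emit:
arm_command(deltas=[{"xyz": [0,0,-0.0004],"turn": [0,0,0]},{"xyz": [0,0,0],"turn": [0,0,0]},{"xyz": [0,0,0],"turn": [0,0,0]}])

```text
clock: 9.57
eef_pos: [499.7, 64.3, 33.8]
eef_rot: [-3.142, 0.0, 2.93]
wrist_force: [-0.5, 0.9, 1.1]
finger_gap: 29.6
```

```bash
python3 - <<'E'
from h import *
F=[];
st=read_state();print(st["eef_pos"],st["wrist_force"].round(2),st["moment"].round(3))
E
```

```text
[499.67572348  64.25854418  33.84826698] [-0.52  0.89  1.14] [0.061 0.084 0.009]
```

Floor contact at TCP z of about 34.0, as predicted (20 + 14.4). Sliding in.

Emit:
arm_command(deltas=[{"xyz": [0.00195,-0.00042,0.0003],"turn": [0,0,0]},{"xyz": [0.00195,-0.00042,0],"turn": [0,0,0]},{"xyz": [0.00195,-0.00042,0],"turn": [0,0,0]},{"xyz": [0.00195,-0.00042,0],"turn": [0,0,0]},{"xyz": [0.00195,-0.00042,0],"turn": [0,0,0]},{"xyz": [0,0,0],"turn": [0,0,0]}])

```text
clock: 10.32
eef_pos: [509.8, 62.2, 34.2]
eef_rot: [3.141, 0.001, 2.93]
wrist_force: [0.5, 1.2, -1.2]
finger_gap: 29.6
```

```bash
python3 - <<'E'
from h import *
st=read_state();print(st["eef_pos"],st["wrist_force"].round(2),st["moment"].round(3))
E
```

```text
[509.75412026  62.16563984  34.21079686] [ 0.54  1.19 -1.21] [ 0.529 -0.06   0.258]
```

The moments (Mx 0.53, Mz 0.26) mean about 2.7 N of push towards +y at the tip, so it is touching the −y rail. Shifting 1 mm towards +y.

Emit:
arm_command(deltas=[{"xyz": [0.0002,0.001,0],"turn": [0,0,0]},{"xyz": [0,0,0],"turn": [0,0,0]},{"xyz": [0,0,0],"turn": [0,0,0]}])

```text
clock: 10.7
eef_pos: [509.7, 63.0, 34.2]
eef_rot: [-3.142, 0.0, 2.93]
wrist_force: [-0.6, -0.0, -1.0]
finger_gap: 29.6
```

```bash
cat > st.py <<'E'
from h import *
st=read_state();p=st["eef_pos"];print(p.round(2),st["wrist_force"].round(2),st["moment"].round(3),"yaw",st["eef_rot"][2].round(4),"gap",round(st["finger_gap"],1),"t",st["clock"],"q6",st["joints"][5].round(3))
d=p[:2]-[626.2,36.6];print("clamp rel",(d@[.9777,-.2099]).round(1),(d@[.2099,.9777]).round(1))
E
python3 st.py
```

```text
[509.69  63.04  34.18] [-0.55 -0.03 -1.02] [ 0.02  -0.143  0.009] yaw 2.93 gap 29.6 t 10.7 q6 -1.307
clamp rel -119.5 1.4
```

Emit:
arm_command(deltas=[{"xyz": [0.00201,-0.00022,0],"turn": [0,0,0]},{"xyz": [0.00195,-0.00042,0],"turn": [0,0,0]},{"xyz": [0.00195,-0.00042,0],"turn": [0,0,0]},{"xyz": [0.00195,-0.00042,0],"turn": [0,0,0]},{"xyz": [0.00195,-0.00042,0],"turn": [0,0,0]},{"xyz": [0,0,0],"turn": [0,0,0]}])

```text
clock: 11.45
eef_pos: [519.7, 61.2, 34.2]
eef_rot: [3.142, 0.0, 2.93]
wrist_force: [0.7, -0.6, -0.5]
finger_gap: 29.3
```

```bash
python3 st.py
```

```text
[519.68  61.2   34.16] [ 0.7  -0.63 -0.5 ] [ 0.038 -0.079 -0.03 ] yaw 2.9302 gap 29.3 t 11.45 q6 -1.312
clamp rel -109.3 1.7
```

Emit:
arm_command(deltas=[{"xyz": [0.00195,-0.00042,0],"turn": [0,0,0]},{"xyz": [0.00195,-0.00042,0],"turn": [0,0,0]},{"xyz": [0.00195,-0.00042,0],"turn": [0,0,0]},{"xyz": [0.00195,-0.00042,0],"turn": [0,0,0]},{"xyz": [0.00195,-0.00042,0],"turn": [0,0,0]},{"xyz": [0,0,0],"turn": [0,0,0]}])

```text
clock: 12.2
eef_pos: [529.5, 59.1, 34.2]
eef_rot: [3.141, 0.001, 2.93]
wrist_force: [1.6, 0.4, 0.7]
finger_gap: 29.4
```

```bash
python3 st.py
```

```text
[529.48  59.09  34.19] [1.56 0.42 0.7 ] [-0.009 -0.164 -0.017] yaw 2.9301 gap 29.4 t 12.2 q6 -1.317
clamp rel -99.3 1.7
```

Emit:
arm_command(deltas=[{"xyz": [0.00195,-0.00042,0],"turn": [0,0,0]},{"xyz": [0.00195,-0.00042,0],"turn": [0,0,0]},{"xyz": [0.00195,-0.00042,0],"turn": [0,0,0]},{"xyz": [0.00195,-0.00042,0],"turn": [0,0,0]},{"xyz": [0.00195,-0.00042,0],"turn": [0,0,0]},{"xyz": [0,0,0],"turn": [0,0,0]}])

```text
clock: 12.95
eef_pos: [539.3, 57.0, 34.2]
eef_rot: [3.141, 0.001, 2.93]
wrist_force: [0.9, -0.3, -0.1]
finger_gap: 29.9
```

```bash
python3 st.py
```

```text
[539.27  56.98  34.23] [ 0.9  -0.31 -0.07] [-0.011 -0.159 -0.014] yaw 2.9301 gap 29.9 t 12.95 q6 -1.322
clamp rel -89.3 1.7
```

Still free. I'm dropping the grip to 8 N so the bar slips in the jaws before it could press hard on the stop, and approaching slowly.

Emit:
arm_command(deltas=[{"xyz": [0.0015,-0.0003,0],"turn": [0,0,0]},{"xyz": [0.0015,-0.0003,0],"turn": [0,0,0]},{"xyz": [0.0015,-0.0003,0],"turn": [0,0,0]},{"xyz": [0.0015,-0.0004,0],"turn": [0,0,0]},{"xyz": [0.0012,-0.0003,0],"turn": [0,0,0]},{"xyz": [0,0,0],"turn": [0,0,0]}], force=8)

```text
clock: 13.7
eef_pos: [546.3, 55.4, 34.2]
eef_rot: [3.142, 0.0, 2.93]
wrist_force: [-0.2, 0.2, 1.4]
finger_gap: 30.1
```

```bash
python3 st.py
```

```text
[546.35  55.42  34.18] [-0.19  0.22  1.35] [-0.033 -0.004  0.016] yaw 2.9302 gap 30.1 t 13.7 q6 -1.325
clamp rel -82.0 1.6
```

Emit:
arm_command(deltas=[{"xyz": [0.00075,-0.00016,0],"turn": [0,0,0]},{"xyz": [0.00075,-0.00016,0],"turn": [0,0,0]},{"xyz": [0.00075,-0.00016,0],"turn": [0,0,0]},{"xyz": [0.00075,-0.00016,0],"turn": [0,0,0]},{"xyz": [0,0,0],"turn": [0,0,0]}])

```text
clock: 14.32
eef_pos: [549.2, 54.8, 34.2]
eef_rot: [3.142, 0.0, 2.93]
wrist_force: [-0.3, 1.0, 1.7]
finger_gap: 29.8
```

```bash
python3 st.py
```

```text
[549.24  54.8   34.17] [-0.31  1.01  1.71] [ 0.074  0.132 -0.017] yaw 2.9302 gap 29.8 t 14.325 q6 -1.326
clamp rel -79.1 1.6
```

Emit:
arm_command(deltas=[{"xyz": [0.0005,-0.0001,0],"turn": [0,0,0]},{"xyz": [0.0005,-0.0001,0],"turn": [0,0,0]},{"xyz": [0.0005,-0.0001,0],"turn": [0,0,0]},{"xyz": [0,0,0],"turn": [0,0,0]}])

```text
clock: 14.82
eef_pos: [550.7, 54.5, 34.1]
eef_rot: [-3.142, 0.0, 2.93]
wrist_force: [-1.3, 0.8, 0.7]
finger_gap: 30.0
```

```bash
python3 st.py
```

```text
[550.69  54.49  34.15] [-1.32  0.75  0.74] [ 0.045  0.182 -0.054] yaw 2.9302 gap 30.0 t 14.825 q6 -1.327
clamp rel -77.6 1.6
```

Emit:
arm_command(deltas=[{"xyz": [0.0005,-0.0001,0],"turn": [0,0,0]},{"xyz": [0.0005,-0.0001,0],"turn": [0,0,0]},{"xyz": [0.0005,-0.0001,0],"turn": [0,0,0]},{"xyz": [0,0,0],"turn": [0,0,0]}])

```text
clock: 15.32
eef_pos: [552.2, 54.2, 34.2]
eef_rot: [3.142, 0.0, 2.93]
wrist_force: [-0.7, 0.3, 2.3]
finger_gap: 29.9
```

```bash
python3 st.py
```

```text
[552.23  54.21  34.19] [-0.67  0.26  2.27] [ 0.093  0.278 -0.053] yaw 2.9302 gap 29.9 t 15.325 q6 -1.328
clamp rel -76.0 1.7
```

Emit:
arm_command(deltas=[{"xyz": [0.0005,-0.0001,0],"turn": [0,0,0]},{"xyz": [0.0005,-0.0001,0],"turn": [0,0,0]},{"xyz": [0.0005,-0.0001,0],"turn": [0,0,0]},{"xyz": [0,0,0],"turn": [0,0,0]}])

```text
clock: 15.82
eef_pos: [553.3, 54.0, 34.1]
eef_rot: [-3.141, -0.001, 2.93]
wrist_force: [-5.5, 1.3, 5.5]
finger_gap: 29.9
```

```bash
python3 st.py;python3 - <<'E'
from h import *
s=camera("side")
crop(s,205,195,90,70,8,"pics/s6.png")
E
```

```text
[553.26  53.97  34.12] [-5.47  1.28  5.55] [ 0.16   0.944 -0.057] yaw 2.9302 gap 29.9 t 15.825 q6 -1.328
clamp rel -75.0 1.7
```

View pics/s6.png

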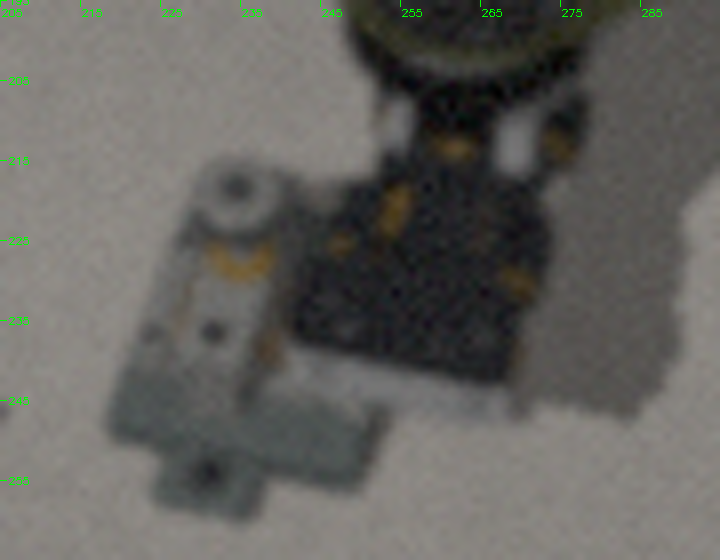

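The push rose to 5.5 N at clamp-relative −75, exactly where home was expected. The picture shows the bar's buff edge beyond the bridge at (227,235), so it has passed under. Letting go.

Emit:
arm_command(deltas=[{"xyz": [0,0,0],"turn": [0,0,0]},{"xyz": [0,0,0],"turn": [0,0,0]},{"xyz": [0,0,0],"turn": [0,0,0]},{"xyz": [0,0,0],"turn": [0,0,0]},{"xyz": [0,0,0],"turn": [0,0,0]}], gripper=0.3)

```text
clock: 16.5
eef_pos: [553.7, 53.9, 34.1]
eef_rot: [-3.142, 0.0, 2.93]
wrist_force: [1.0, 0.4, 0.4]
finger_gap: 65.8
```

```bash
python3 st.py
```

```text
[553.66  53.89  34.15] [0.99 0.36 0.43] [ 0.017 -0.051  0.035] yaw 2.9301 gap 65.8 t 16.5 q6 -1.328
clamp rel -74.5 1.7
```

Emit:
arm_command(deltas=[{"xyz": [0,0,0.015],"turn": [0,0,0]},{"xyz": [0,0,0.035],"turn": [0,0,0]},{"xyz": [0,0,0.04],"turn": [0,0,0]},{"xyz": [-0.03,0.04,0.03],"turn": [0,0,0]},{"xyz": [-0.06,0.0,0],"turn": [0,0,0]},{"xyz": [-0.05,0,0],"turn": [0,0,0]},{"xyz": [0,0,0],"turn": [0,0,0]}])

```text
clock: 17.38
eef_pos: [411.7, 94.1, 155.3]
eef_rot: [3.141, 0.001, 2.931]
wrist_force: [1.5, -0.5, -0.4]
finger_gap: 65.8
```

```bash
python3 st.py;python3 - <<'E'
from h import *
s=camera("side");t=camera("top")
crop(s,205,195,90,70,8,"pics/s7.png")
crop(t,180,155,65,65,9,"pics/t7.png")
for nm,c,(x0,y0,x1,y1) in (("s",s,(235,215,285,250)),("t",t,(195,180,222,222))):
    sub=c["color"][y0:y1,x0:x1].astype(int)
    m=((sub[...,0]-sub[...,2])>22).astype(np.uint8)
    cn=max(cv2.findContours(m,cv2.RETR_EXTERNAL,cv2.CHAIN_APPROX_NONE)[0],key=cv2.contourArea)
    box=cv2.boxPoints(cv2.minAreaRect(cn))+[x0,y0]
    P=onplane(c,box,27)[:,:2]-[626.5,38.2]
    print(nm,box.round(1).tolist(),(P@np.array([[.9777,.2099],[-.2099,.9777]])).round(1).tolist())
E
```

```text
[411.69  94.08 155.34] [ 1.46 -0.52 -0.41] [ 0.007 -0.008 -0.015] yaw 2.9311 gap 65.8 t 17.375 q6 -1.222
clamp rel -221.8 11.2
s [[237.4, 240.7], [239.8, 230.3], [270.4, 237.3], [268.0, 247.8]] [[-10.4, 20.5], [-7.0, -14.8], [-95.8, -13.7], [-97.2, 21.1]]
t [[199.5, 203.1], [205.5, 179.1], [214.4, 181.4], [208.4, 205.4]] [[-98.0, 12.9], [-13.7, 12.9], [-14.6, -18.6], [-98.7, -18.3]]
```

View pics/s7.png

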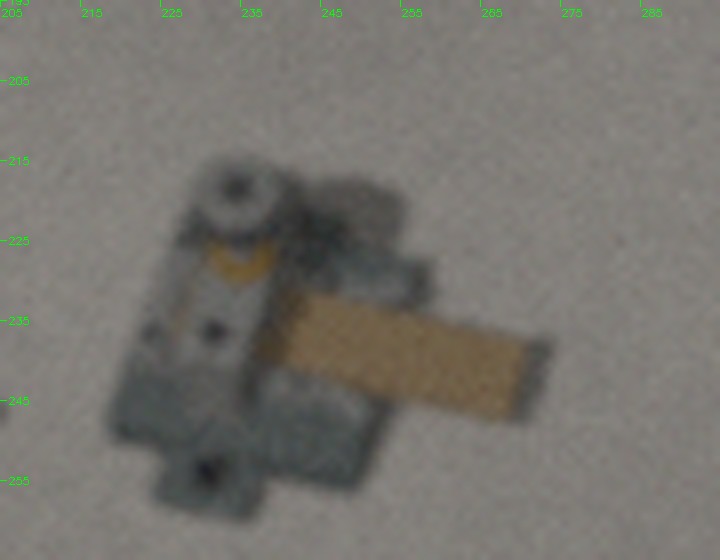

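View pics/t7.png

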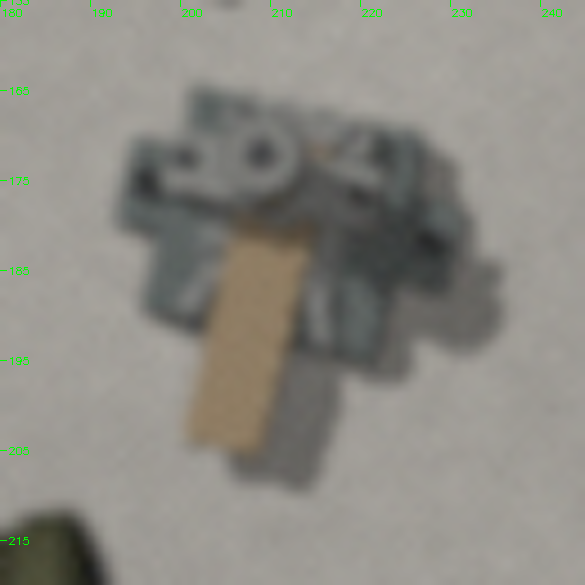

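The bar is home: both views put its tail at clamp x of about −98 (home is −98), and it lies straight between the rails. Next is the thumbscrew. I pre-turn anticlockwise on the way, so joint 6 has its full clockwise range.

Emit:
arm_command(deltas=[{"xyz": [0.036,-0.0094,0],"turn": [0,0,0.18]},{"xyz": [0.036,-0.0094,0],"turn": [0,0,0.18]},{"xyz": [0.036,-0.0094,0],"turn": [0,0,0.18]},{"xyz": [0.036,-0.0094,0],"turn": [0,0,0.18]},{"xyz": [0.036,-0.0094,0],"turn": [0,0,0.18]},{"xyz": [0.0351,-0.0091,0],"turn": [0,0,0.15]},{"xyz": [0,0,0],"turn": [0,0,0]},{"xyz": [0,0,0],"turn": [0,0,0]}])

```text
clock: 18.48
eef_pos: [628.8, 37.7, 153.7]
eef_rot: [3.141, -0.0, -2.305]
wrist_force: [0.0, 1.0, 0.1]
finger_gap: 66.2
```

```bash
python3 st.py
```

```text
[628.77  37.74 153.66] [0.04 1.04 0.15] [0.048 0.016 0.017] yaw -2.3048 gap 66.2 t 18.475 q6 -2.406
clamp rel 2.3 1.7
```

Emit:
arm_command(deltas=[{"xyz": [-0.0015,0.0003,-0.02],"turn": [0,0,0]},{"xyz": [0,0,-0.015],"turn": [0,0,0]},{"xyz": [0,0,0],"turn": [0,0,0]},{"xyz": [0,0,0],"turn": [0,0,0]}])

```text
clock: 18.98
eef_pos: [627.5, 38.2, 119.9]
eef_rot: [-3.141, 0.001, -2.303]
wrist_force: [1.0, -0.6, 0.6]
finger_gap: 65.5
```

```bash
python3 st.py;python3 - <<'E'
from h import *
s=camera("side");t=camera("top")
crop(s,195,170,85,75,9,"pics/s8.png")
st=read_state();p=st["eef_pos"];w=st["eef_rot"][2];y=np.array([np.sin(w),-np.cos(w),0])
print(proj(s,[p+y*33+[0,0,-11],p-y*33+[0,0,-11],p+[0,0,-11],[p[0],p[1],99]]).round(1))
E
```

```text
[627.47  38.18 119.85] [ 1.04 -0.64  0.56] [ 0.098  0.039 -0.018] yaw -2.3031 gap 65.5 t 18.975 q6 -2.407
clamp rel 0.9 1.8
[[243.2 223.2]
 [225.9 209.1]
 [234.4 216. ]
 [234.6 218.3]]
```

View pics/s8.png

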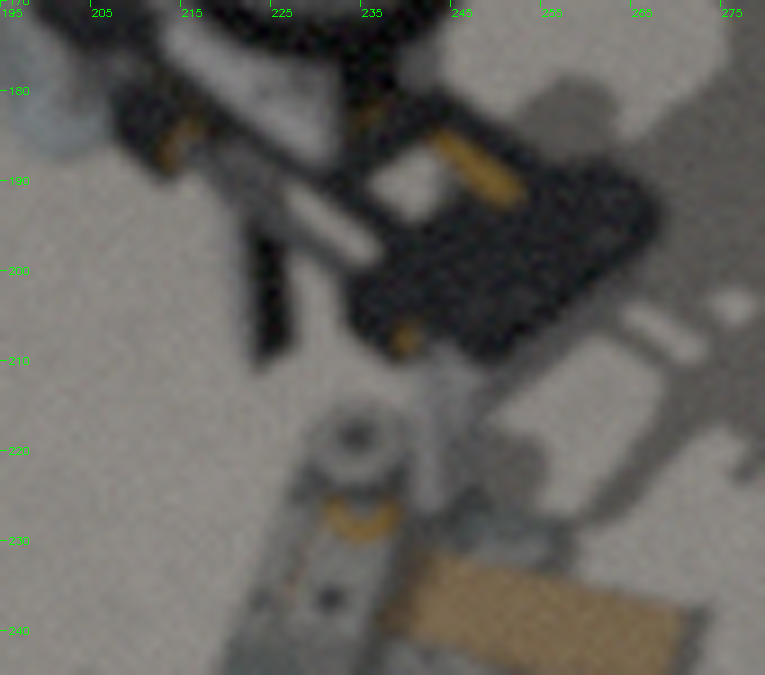

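The head's hub is at (234,218.2), and the tool axis projects to (234.6,218.3) at that height. The fingers straddle the head, so I descend and close gently.

Emit:
arm_command(deltas=[{"xyz": [-0.0005,0,-0.012],"turn": [0,0,0]},{"xyz": [0,0,-0.012],"turn": [0,0,0]},{"xyz": [0,0,-0.0065],"turn": [0,0,0]},{"xyz": [0,0,0],"turn": [0,0,0]}])

```text
clock: 19.58
eef_pos: [626.5, 38.1, 87.9]
eef_rot: [3.141, -0.001, -2.303]
wrist_force: [0.0, -0.3, 0.4]
finger_gap: 65.8
```

Emit:
arm_command(deltas=[{"xyz": [0,0,0],"turn": [0,0,0]},{"xyz": [0,0,0],"turn": [0,0,0]},{"xyz": [0,0,0],"turn": [0,0,0]},{"xyz": [0,0,0],"turn": [0,0,0]},{"xyz": [0,0,0],"turn": [0,0,0]},{"xyz": [0,0,0],"turn": [0,0,0]}], gripper=1, force=8)

```text
clock: 20.32
eef_pos: [627.4, 37.6, 88.9]
eef_rot: [-3.14, 0.001, -2.303]
wrist_force: [4.6, -3.9, -1.5]
finger_gap: 29.6
```

```bash
python3 st.py
```

```text
[627.36  37.58  88.86] [ 4.64 -3.86 -1.47] [-0.498 -0.774  0.028] yaw -2.3032 gap 29.6 t 20.325 q6 -2.407
clamp rel 0.9 1.2
```

Emit:
arm_command(deltas=[{"xyz": [0.0008,-0.0007,0],"turn": [0,0,0]},{"xyz": [0,0,0],"turn": [0,0,0]},{"xyz": [0,0,0],"turn": [0,0,0]}])

```text
clock: 20.7
eef_pos: [627.5, 37.5, 88.8]
eef_rot: [3.141, 0.0, -2.303]
wrist_force: [-1.8, 0.6, 3.0]
finger_gap: 29.8
```

```bash
python3 st.py
```

```text
[627.46  37.53  88.76] [-1.8   0.61  3.01] [ 0.255  0.378 -0.013] yaw -2.3029 gap 29.8 t 20.7 q6 -2.408
clamp rel 1.0 1.2
```

Emit:
arm_command(deltas=[{"xyz": [-0.0002,0.0001,-0.0001],"turn": [0,0,-0.15]},{"xyz": [0,0,-0.0001],"turn": [0,0,-0.15]},{"xyz": [0,0,-0.0001],"turn": [0,0,-0.15]},{"xyz": [0,0,-0.0001],"turn": [0,0,-0.15]},{"xyz": [0,0,-0.0001],"turn": [0,0,-0.15]},{"xyz": [0,0,-0.0001],"turn": [0,0,-0.15]},{"xyz": [0,0,0],"turn": [0,0,0]}], force=12)

```text
clock: 21.58
eef_pos: [627.5, 37.5, 88.2]
eef_rot: [-3.142, 0.0, 3.081]
wrist_force: [0.6, -0.6, 2.4]
finger_gap: 29.4
```

```bash
python3 st.py
```

```text
[627.46  37.49  88.18] [ 0.56 -0.61  2.41] [ 0.043  0.006 -0.033] yaw 3.0811 gap 29.4 t 21.575 q6 -1.509
clamp rel 1.0 1.1
```

Emit:
arm_command(deltas=[{"xyz": [0,0,-0.0001],"turn": [0,0,-0.15]},{"xyz": [0,0,-0.0001],"turn": [0,0,-0.15]},{"xyz": [0,0,-0.0001],"turn": [0,0,-0.15]},{"xyz": [0,0,-0.0001],"turn": [0,0,-0.15]},{"xyz": [0,0,-0.0001],"turn": [0,0,-0.15]},{"xyz": [0,0,-0.0001],"turn": [0,0,-0.15]}])

```text
clock: 22.32
eef_pos: [627.4, 37.4, 87.6]
eef_rot: [3.141, 0.0, 2.179]
wrist_force: [-0.3, -0.9, 2.6]
finger_gap: 30.1
```

```bash
python3 st.py
```

```text
[627.45  37.39  87.63] [-0.33 -0.94  2.59] [-0.137  0.11   0.034] yaw 2.1794 gap 30.1 t 22.325 q6 -0.607
clamp rel 1.1 1.0
```

Mz reads +0.034 N m, which matches free turning, after 1.80 rad. From here I go in smaller bites with a reading after each.

Emit:
arm_command(deltas=[{"xyz": [0,0,-0.0001],"turn": [0,0,-0.15]},{"xyz": [0,0,-0.0001],"turn": [0,0,-0.15]}])

```text
clock: 22.58
eef_pos: [627.4, 37.4, 87.4]
eef_rot: [3.141, 0.0, 1.879]
wrist_force: [-0.8, -1.0, 2.7]
finger_gap: 30.1
```

```bash
python3 st.py
```

```text
[627.42  37.38  87.42] [-0.78 -1.01  2.67] [-0.154  0.219 -0.007] yaw 1.8795 gap 30.1 t 22.575 q6 -0.307
clamp rel 1.0 1.0
```

Emit:
arm_command(deltas=[{"xyz": [0,0,-0.0001],"turn": [0,0,-0.15]},{"xyz": [0,0,-0.0001],"turn": [0,0,-0.15]}])

```text
clock: 22.82
eef_pos: [627.4, 37.4, 87.2]
eef_rot: [3.141, 0.0, 1.58]
wrist_force: [-1.8, 0.0, 4.5]
finger_gap: 29.7
```

```bash
python3 st.py
```

```text
[627.38  37.39  87.22] [-1.79  0.01  4.49] [-0.157  0.259  0.025] yaw 1.5795 gap 29.7 t 22.825 q6 -0.007
clamp rel 1.0 1.0
```

Emit:
arm_command(deltas=[{"xyz": [0,0,-0.0001],"turn": [0,0,-0.15]},{"xyz": [0,0,0],"turn": [0,0,-0.15]}])

```text
clock: 23.08
eef_pos: [627.4, 37.4, 87.0]
eef_rot: [3.141, 0.0, 1.28]
wrist_force: [-1.4, -0.5, 2.1]
finger_gap: 29.8
```

```bash
python3 st.py
```

```text
[627.36  37.39  87.03] [-1.44 -0.49  2.11] [-0.2   0.22  0.05] yaw 1.2795 gap 29.8 t 23.075 q6 0.293
clamp rel 1.0 1.0
```

Emit:
arm_command(deltas=[{"xyz": [0,0,-0.0001],"turn": [0,0,-0.15]},{"xyz": [0,0,0],"turn": [0,0,-0.15]}])

```text
clock: 23.32
eef_pos: [627.3, 37.4, 86.9]
eef_rot: [3.141, 0.0, 0.98]
wrist_force: [-0.8, -0.7, 1.8]
finger_gap: 29.6
```

```bash
python3 st.py
```

```text
[627.33  37.39  86.89] [-0.76 -0.66  1.82] [-0.175  0.196  0.093] yaw 0.9795 gap 29.6 t 23.325 q6 0.593
clamp rel 0.9 1.0
```

Emit:
arm_command(deltas=[{"xyz": [0,0,-0.0001],"turn": [0,0,-0.1]}])

```text
clock: 23.45
eef_pos: [627.3, 37.4, 86.9]
eef_rot: [3.141, 0.0, 0.88]
wrist_force: [-2.2, -1.2, 3.1]
finger_gap: 29.5
```

```bash
python3 st.py
```

```text
[627.34  37.39  86.85] [-2.18 -1.17  3.11] [-0.223  0.314  0.101] yaw 0.8804 gap 29.5 t 23.45 q6 0.692
clamp rel 1.0 1.0
```

Emit:
arm_command(deltas=[{"xyz": [0,0,0],"turn": [0,0,-0.1]}])

```text
clock: 23.58
eef_pos: [627.3, 37.4, 86.8]
eef_rot: [3.141, 0.0, 0.781]
wrist_force: [-1.4, -0.4, 2.4]
finger_gap: 29.3
```

```bash
python3 st.py
```

```text
[627.32  37.44  86.79] [-1.38 -0.42  2.45] [-0.203  0.309  0.074] yaw 0.7813 gap 29.3 t 23.575 q6 0.791
clamp rel 0.9 1.1
```

Emit:
arm_command(deltas=[{"xyz": [0,0,-0.0001],"turn": [0,0,-0.1]}], force=18)

```text
clock: 23.7
eef_pos: [627.3, 37.4, 86.7]
eef_rot: [3.141, 0.0, 0.681]
wrist_force: [-1.6, -0.3, 2.7]
finger_gap: 29.4
```

```bash
python3 st.py
```

```text
[627.3   37.42  86.71] [-1.62 -0.27  2.71] [-0.21   0.358  0.081] yaw 0.6813 gap 29.4 t 23.7 q6 0.891
clamp rel 0.9 1.0
```

Emit:
arm_command(deltas=[{"xyz": [0,0,0],"turn": [0,0,-0.1]}])

```text
clock: 23.82
eef_pos: [627.3, 37.4, 86.7]
eef_rot: [3.141, 0.0, 0.581]
wrist_force: [-1.2, -0.9, 2.8]
finger_gap: 29.6
```

```bash
python3 st.py
```

```text
[627.29  37.44  86.69] [-1.18 -0.87  2.82] [-0.176  0.267  0.068] yaw 0.5813 gap 29.6 t 23.825 q6 0.991
clamp rel 0.9 1.1
```

Emit:
arm_command(deltas=[{"xyz": [0,0,-0.0001],"turn": [0,0,-0.1]}])

```text
clock: 23.95
eef_pos: [627.3, 37.4, 86.7]
eef_rot: [3.141, 0.0, 0.481]
wrist_force: [-1.8, 0.0, 3.8]
finger_gap: 29.6
```

```bash
python3 st.py
```

```text
[627.33  37.4   86.68] [-1.76  0.05  3.79] [-0.168  0.435  0.121] yaw 0.4812 gap 29.6 t 23.95 q6 1.091
clamp rel 0.9 1.0
```

Emit:
arm_command(deltas=[{"xyz": [0,0,0],"turn": [0,0,0]}])

```text
clock: 24.08
eef_pos: [627.3, 37.4, 86.6]
eef_rot: [3.141, 0.0, 0.484]
wrist_force: [-1.1, -0.5, 3.0]
finger_gap: 29.7
```

```bash
python3 st.py
```

```text
[627.31  37.41  86.64] [-1.07 -0.52  2.97] [-0.225  0.456  0.018] yaw 0.4838 gap 29.7 t 24.075 q6 1.088
clamp rel 0.9 1.0
```

Emit:
arm_command(deltas=[{"xyz": [0,0,0],"turn": [0,0,0]}])

```text
clock: 24.2
eef_pos: [627.3, 37.4, 86.6]
eef_rot: [3.141, 0.0, 0.484]
wrist_force: [-2.1, -0.9, 3.9]
finger_gap: 29.6
```

```bash
python3 st.py
```

```text
[627.31  37.43  86.65] [-2.12 -0.88  3.91] [-0.276  0.505  0.055] yaw 0.484 gap 29.6 t 24.2 q6 1.088
clamp rel 0.9 1.0
```

Emit:
arm_command(deltas=[{"xyz": [0,0,-0.0001],"turn": [0,0,-0.1]}])

```text
clock: 24.32
eef_pos: [627.3, 37.4, 86.6]
eef_rot: [3.141, 0.0, 0.382]
wrist_force: [-1.9, -1.4, 4.6]
finger_gap: 29.6
```

```bash
python3 st.py
```

```text
[627.34  37.44  86.61] [-1.89 -1.43  4.58] [-0.23   0.547  0.198] yaw 0.3816 gap 29.6 t 24.325 q6 1.191
clamp rel 0.9 1.1
```

Emit:
arm_command(deltas=[{"xyz": [0,0,0],"turn": [0,0,-0.1]}])

```text
clock: 24.45
eef_pos: [627.3, 37.4, 86.5]
eef_rot: [3.141, 0.0, 0.28]
wrist_force: [-2.4, -1.1, 3.9]
finger_gap: 29.8
```

```bash
python3 st.py
```

```text
[627.31  37.44  86.55] [-2.4  -1.06  3.9 ] [-0.258  0.444  0.189] yaw 0.2801 gap 29.8 t 24.45 q6 1.292
clamp rel 0.9 1.1
```

The turning torque has risen clearly, from about 0.02–0.03 N m while free to about 0.19 N m over the last two bites. Seating was near 2.5 of the 3.7 rad turned, so the estimate is about 18 N by angle and 24 N by torque, both inside 8–35 N. I stop here and let go.

Emit:
arm_command(deltas=[{"xyz": [0,0,0],"turn": [0,0,0]},{"xyz": [0,0,0],"turn": [0,0,0]},{"xyz": [0,0,0],"turn": [0,0,0]},{"xyz": [0,0,0],"turn": [0,0,0]},{"xyz": [0,0,0],"turn": [0,0,0]}], gripper=0.3)

```text
clock: 25.08
eef_pos: [627.4, 37.5, 86.5]
eef_rot: [-3.142, -0.0, 0.281]
wrist_force: [0.4, -0.6, 1.2]
finger_gap: 65.7
```

```bash
python3 st.py
```

```text
[627.37  37.53  86.46] [ 0.38 -0.56  1.25] [-0.012  0.123 -0.014] yaw 0.2806 gap 65.7 t 25.075 q6 1.292
clamp rel 0.9 1.2
```

There is plenty of time, so I'll check the tightness: re-grip and creep 0.1 rad clockwise with a torque reading at each step.

Emit:
arm_command(deltas=[{"xyz": [0,0,0],"turn": [0,0,0]},{"xyz": [0,0,0],"turn": [0,0,0]},{"xyz": [0,0,0],"turn": [0,0,0]},{"xyz": [0,0,0],"turn": [0,0,0]},{"xyz": [0,0,0],"turn": [0,0,0]},{"xyz": [0,0,0],"turn": [0,0,0]}], gripper=1, force=18)

```text
clock: 25.82
eef_pos: [627.4, 37.5, 86.5]
eef_rot: [3.142, -0.0, 0.28]
wrist_force: [1.3, 0.4, -0.6]
finger_gap: 29.1
```

```bash
python3 st.py
```

```text
[627.36  37.46  86.46] [ 1.3   0.43 -0.57] [-0.098  0.076 -0.038] yaw 0.2802 gap 29.1 t 25.825 q6 1.292
clamp rel 1.0 1.1
```

Emit:
arm_command(deltas=[{"xyz": [0,0,0],"turn": [0,0,-0.02]}])

```text
clock: 25.95
eef_pos: [627.4, 37.4, 86.4]
eef_rot: [3.141, -0.0, 0.259]
wrist_force: [0.9, 0.0, -0.2]
finger_gap: 29.7
```

```bash
python3 st.py
```

```text
[627.36  37.42  86.45] [ 0.86  0.02 -0.23] [-0.191  0.047  0.102] yaw 0.2592 gap 29.7 t 25.95 q6 1.313
clamp rel 1.0 1.0
```

Emit:
arm_command(deltas=[{"xyz": [0,0,0],"turn": [0,0,-0.02]}])

```text
clock: 26.08
eef_pos: [627.3, 37.5, 86.4]
eef_rot: [3.142, -0.0, 0.239]
wrist_force: [0.6, -0.7, 0.1]
finger_gap: 29.2
```

```bash
python3 st.py
```

```text
[627.35  37.47  86.44] [ 0.6 -0.7  0.1] [-0.188  0.081  0.052] yaw 0.2387 gap 29.2 t 26.075 q6 1.333
clamp rel 0.9 1.1
```

Emit:
arm_command(deltas=[{"xyz": [0,0,0],"turn": [0,0,-0.02]}])

```text
clock: 26.2
eef_pos: [627.3, 37.5, 86.4]
eef_rot: [3.141, 0.0, 0.219]
wrist_force: [-0.1, -1.3, -1.4]
finger_gap: 29.4
```

```bash
python3 st.py
```

```text
[627.34  37.46  86.43] [-0.1  -1.33 -1.35] [-0.203  0.157  0.172] yaw 0.2188 gap 29.4 t 26.2 q6 1.353
clamp rel 0.9 1.1
```

Emit:
arm_command(deltas=[{"xyz": [0,0,0],"turn": [0,0,-0.02]}])

```text
clock: 26.32
eef_pos: [627.3, 37.5, 86.4]
eef_rot: [3.142, 0.0, 0.199]
wrist_force: [0.7, -1.1, -1.6]
finger_gap: 29.7
```

```bash
python3 st.py
```

```text
[627.35  37.47  86.4 ] [ 0.7  -1.07 -1.64] [-0.227 -0.022  0.085] yaw 0.1988 gap 29.7 t 26.325 q6 1.373
clamp rel 0.9 1.1
```

Emit:
arm_command(deltas=[{"xyz": [0,0,0],"turn": [0,0,-0.02]}])

```text
clock: 26.45
eef_pos: [627.3, 37.5, 86.4]
eef_rot: [3.142, 0.0, 0.179]
wrist_force: [1.0, -0.9, -1.9]
finger_gap: 29.5
```

```bash
python3 st.py
```

```text
[627.33  37.5   86.41] [ 1.   -0.86 -1.86] [-0.238  0.032  0.161] yaw 0.1789 gap 29.5 t 26.45 q6 1.393
clamp rel 0.9 1.1
```

The creep test averages about 0.11–0.13 N m, about 15 N. With the other estimates of 18–24 N, that is comfortably inside the window. Letting go and withdrawing.

Emit:
arm_command(deltas=[{"xyz": [0,0,0],"turn": [0,0,0]},{"xyz": [0,0,0],"turn": [0,0,0]},{"xyz": [0,0,0],"turn": [0,0,0]},{"xyz": [0,0,0],"turn": [0,0,0]},{"xyz": [0,0,0.02],"turn": [0,0,0]},{"xyz": [0,0,0.03],"turn": [0,0,0]},{"xyz": [0,0,0.04],"turn": [0,0,0]},{"xyz": [-0.05,0.0,0.01],"turn": [0,0,0]},{"xyz": [-0.055,0,0],"turn": [0,0,0]},{"xyz": [-0.055,0.0,0],"turn": [0,0,0]},{"xyz": [-0.05,0.02,0],"turn": [0,0,0]},{"xyz": [0,0,0],"turn": [0,0,0]}], gripper=0.3)

```text
clock: 27.95
eef_pos: [415.6, 58.2, 188.2]
eef_rot: [3.141, -0.002, 0.181]
wrist_force: [0.9, 0.3, -0.2]
finger_gap: 65.7
```

```bash
python3 st.py;python3 - <<'E'
from h import *
s=camera("side");t=camera("top")
crop(s,205,195,90,70,8,"pics/s9.png")
crop(t,180,155,65,65,9,"pics/t9.png")
for nm,c,(x0,y0,x1,y1) in (("s",s,(235,215,285,250)),("t",t,(195,180,222,222))):
    sub=c["color"][y0:y1,x0:x1].astype(int)
    m=((sub[...,0]-sub[...,2])>22).astype(np.uint8)
    cn=max(cv2.findContours(m,cv2.RETR_EXTERNAL,cv2.CHAIN_APPROX_NONE)[0],key=cv2.contourArea)
    box=cv2.boxPoints(cv2.minAreaRect(cn))+[x0,y0]
    P=onplane(c,box,27)[:,:2]-[626.5,38.2]
    print(nm,box.round(1).tolist(),(P@np.array([[.9777,.2099],[-.2099,.9777]])).round(1).tolist())
E
```

```text
[415.57  58.22 188.15] [ 0.87  0.3  -0.23] [-0.009  0.085  0.058] yaw 0.1814 gap 65.7 t 27.95 q6 1.441
clamp rel -210.5 -23.1
s [[237.4, 240.9], [239.6, 230.4], [270.6, 237.1], [268.4, 247.5]] [[-10.6, 21.1], [-6.7, -14.2], [-96.3, -14.7], [-98.1, 20.0]]
t [[199.5, 203.1], [205.5, 179.1], [214.4, 181.4], [208.4, 205.4]] [[-98.0, 12.9], [-13.7, 12.9], [-14.6, -18.6], [-98.7, -18.3]]
```

View pics/s9.png

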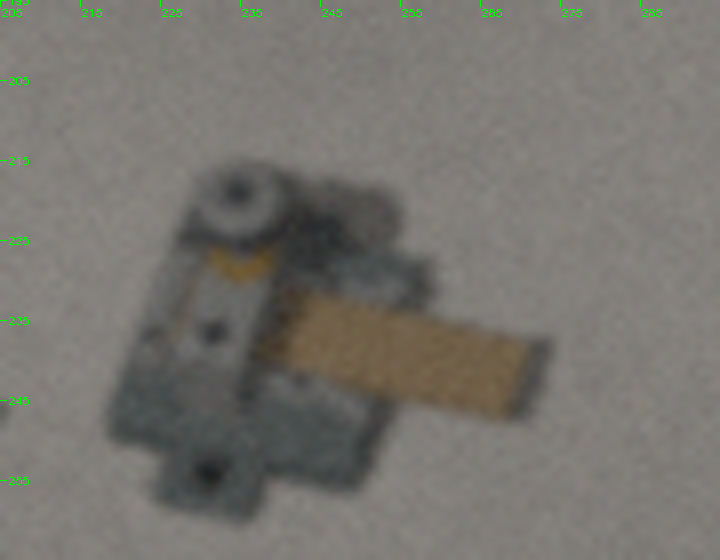

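View pics/t9.png

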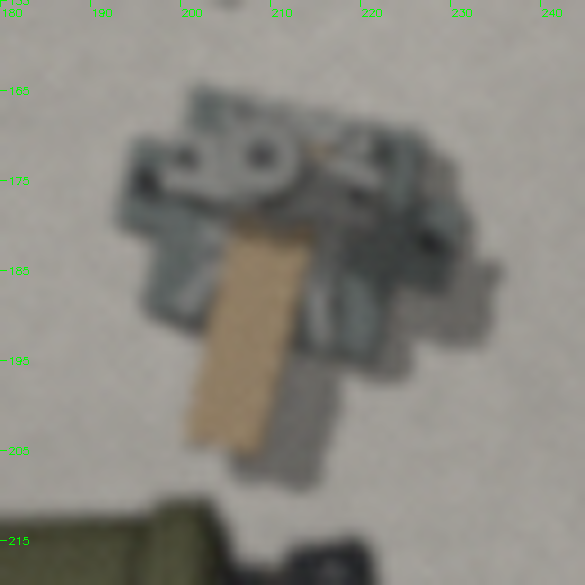

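The bar hasn't moved: its tail is still at clamp x of about −98, with identical top-view corners. The head sits lower, its hub now at about (234,219), and the hand is clear of everything. Handing in.

```bash
python3 -c "
from cell import *
print(sign_off())"
```

```text
the job is handed in; nothing more can be done
None
```

The bar is in the clamp, home against the end stop and held finger-tight by the thumbscrew. I took the hand away and handed the job in at about 28 s of the 72 s allowed. `sign_off()` gives no verdict.

- **Seating the bar:** I gripped it near its free end and slid it under the bridge. It touched the −y rail once, at about 2.7 N, and I shifted it 1 mm to clear. The highest push read at the stop was about 5.5 N, against a limit of 30 N.
- **Tightening:** I turned the screw about 3.8 rad clockwise, including a 0.1 rad check at the end. Torque rose from about 0.03 to between 0.11 and 0.19 N m.
- **Last checks:** Both cameras put the bar's outer end at clamp x of about −98 mm, which is home. The top-view corners were identical before and after tightening. The screw head sits visibly lower, and the robot touches nothing.

Two things were uncertain or disagreed:
- **Camera mismatch:** The cameras differ by about 5 mm at bench level. I settled positions by where the fingers appeared in the side view and by feel.
- **Clamping force:** I could not measure it directly, and the torque readings were noisy (about ±0.04 N m). My estimates run from 15 to 24 N, inside the 8–35 N allowed.

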